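# Lay out a touch-up kit and hold the silver medal up to the inspection camera

## Robot

A 6-joint arm with a two-finger parallel gripper is mounted at the origin on a cart in front of the work surface, level with it; the furniture and walls round the work are solid. World frame = base frame: x ahead of the robot, y to its left, z up, the work surface at z = 0. Lengths are in m, angles in rad, forces in N, time in s.
With the tool pointing down it reaches from about 0.375 to 0.9 m from the base axis. Payload 3.1 kg.
Tool frame: the origin (TCP) lies on the centre line of the jaws, within the pads' length; the fingertips stand 25 mm ahead of it and the grasp point (between the pads) lies 6 mm ahead of it (manip.tip_extent is the distance from the TCP to the fingertips, in m); z points along the fingers, y is the line along which they close (so a half turn about z gives the same grasp; the last joint's range is limited). The gripper opens to 85 mm and grips with 20 to 120 N. Pads are 22 mm wide; open, the fingers measure 114 mm over their backs; the gripper's body (76 mm by 85 mm) begins 54 mm behind the grasp point. The pads swing forward as they close: fully open they stand 13 mm farther back than shut.
Start: joints at [1.056, 0.527, 1.433, -0, 1.181, -0.178], TCP at [0.207, 0.59, 0.256] pointing down, gripper open.
Joint ranges: [-3.08, 3.08], [-0.75, 2.2], [0.22, 2.44], [-1.43, 4.57], [0, 2.65], [-2.85, 2.85]. Speed limits (rad/s): [2.79, 2.79, 3.14, 3.14, 3.14, 3.14].

## Interface

Orientations are given as a unit quaternion [x, y, z, w].
In Python, from station import readout, imaging, order, manip gives the robot as it stands.
- The arm moves only by the tool move_arm, never from a script. Its argument "rows" is a list of rows, each a list of 7 numbers: the turn, a rotation vector about the tool's x, y, z in degrees, then the shift along the tool's x, y, z in mm, then the closure, from 0 (fully open) to 1 (shut). A call has 1 to 12 rows; each row is the pose to reach, as a shift and turn from the pose commanded when the call began, along the tool's axes at that moment; what a row does not reach only later rows make up. A row lasts 1/12 s, in which the tool goes at most 41.7 mm and 7.16 degrees, less where a joint would pass 70% of its speed; a pose out of reach is approached as far as the arm can. A call with a gripper value outside its range is refused whole. The fingers move at their own pace and stop on an object; "squeeze" is the grip in N (left out, the last holds). Time passes only in rows, so rows that repeat a pose let the fingers close. It gives the time, the measured TCP pose, the force, the opening and the grip force at its end, in the units of the state.
- readout.sense(): the state, without advancing time (a new reading comes with each control period).
- imaging.snapshot(name): name is "scene" or "top" or "wrist"; returns a dict with "img" (420x560x3 uint8, red, green, blue), "z_map" (420x560 float32, m along the optical axis (not along the pixel's ray), 0 where there is no reading), "fovy" (degrees; the focal length in pixels is half the picture's height over the tangent of half this angle, whatever the lens; pixels are square), "cx", "cy" (the principal point, pixels), "k1" (the pictures are not rectified: a ray, as slopes to the right and down, at radius r is drawn at 1 + k1 r^2 times it, then the intrinsics apply), "rvec" (rotation vector, rad) and "tvec" (3), from world to camera coordinates, as OpenCV has them. Camera axes: x right, y down, z forward; pixel columns grow to the right and rows downward; lengths in m; the calibration is good to about 2 mm. A picture is of the moment at which its call begins.
- order.sign_off(): hands the job in; it is judged then, once.
The state is a dict: "t": time; "q": joint angles; "qd": joint speeds; "tau": joint torques, N m; "tcp_pos": TCP position; "tool_rot": TCP orientation; "force": force on the tool from outside, world axes, zero at the start; "ft_torque": the same for the moment, N m; "finger_gap": opening from 0.0 (shut) to 1.0 (fully open); "gripper_force": force on a finger pad.
Only numpy, scipy, OpenCV 4.12 (cv2) and the standard library are available. Lean on these libraries where they do the work, as an engineer would, in place of code of your own. Each camera call takes 0.05 s, during which the arm holds its last target. There are 200 camera calls.

## Task

Get the silver medal ready for its enamel touch-up: first set the jar of green enamel (upright), the touch-up brush and the green-handled scraper gently into the aluminium tray, without dropping them. Then swing the red keeper bail of the wooden curing block right over to its open side, lift the silver medal out of its slot and hold it up to the inspection camera: right way up as it stood, its enamelled face square to the lens, centred on the lens and 12 cm in front of it, and finish while you are still holding it there. Leave the other two medals in their slots and everything else where it is.

Things in the scene. Friction and masses are not known exactly. Their poses are not given: they have to be found in the camera images.
- touchup_tray: open aluminium tray, fixed, 220 (its x) x 160 (its y) x 25 mm high, walls and floor 3 mm thick. Origin: centre of its underside, on the work surface; z up. The kit goes in here; all three fit side by side, the brush and the scraper lying along the tray's x
- jar_green: jar of green enamel with a black cap, 38 mm across, 42 mm high, 55 g. Origin: centre of its underside, z up. Stands in a row with a yellow and a white jar, about 60 mm apart along world y; which place is its own varies
- touch_brush: round touch-up brush with a wooden handle, lying on the surface along its own y, 159 mm long and 10 mm thick, 12 g. Origin: under its middle, at the surface. Bristles at -y; its centre of mass lies about 10 mm toward +y; grasp the handle there, across y
- scraper: blade scraper with a green handle, lying along its own y, 118 mm long, 18 mm wide, 12 to 15 mm high, 50 g. Origin: under its middle, at the surface. Handle from y = -26 to y = +59 mm, blade toward -y; grasp the handle at about y = +16 mm, across y. The brush, the scraper and the tweezers lie side by side, in any order
- curing_block: slotted wooden block, fixed, 186 (its x) x 104 (its y) x 40 mm high; three slots along its y at x = -55, 0, +55 mm, each 10.5 mm wide, 93 mm long, 32 mm deep (floor 8 mm above the surface). A medal stands on edge in each, enamelled face toward the block's -x. End plates 66 mm high carry the bail. Origin: centre of its underside; z up
- keeper_bail (a joint): hinge of the light wire bail (70 g), rad: it turns about the block's x axis, 53 mm above the surface, its red bar at 56 mm radius. 0: closed, leaning 0.2 rad to the block's +y side over the medals, kept there by its weight. Grows as the bar goes over toward the block's -y side; upright at 0.2, then it falls by itself to its stop at 1.8: open, the bar beside the medals
- bail_bar (a point): middle of the bail's red cross bar, 8 mm thick and 180 mm long along the block's x; about 108 mm above the surface when closed. It can be pushed over from its +y side, best with shut fingers between two slots
- medal_silver: silver cast octagonal medal with enamel cells, 90 mm across, 8 mm thick, 0.21 kg, standing on a flat edge in one of the three slots (which one varies). Origin: centre of its plain back; its z axis points out of the enamelled face, its x axis points up while it stands the right way up. Its top edge is 98 mm above the surface; grip it there across its thickness, from above
- medal_silver_mid (a point): centre of the silver medal, midway through its thickness
- medal_gold: gold medal of the same size in another slot of the block; stays there. Origin and axes as for the silver one
- medal_copper: copper-coloured medal of the same size in another slot of the block; stays there. Origin and axes as for the silver one
- inspection_camera: small grey inspection camera with a white ring light (68 mm across) on a post stand, fixed, 174 mm high with a foot plate 100 x 80 x 12 mm; the ring light overhangs toward its -x, keep the hand and the load clear of it. Origin: foot of the post, on the surface; it looks level along its own -x; z up
- lens (a point): middle of the camera's front glass, 85 mm from the post toward the camera's -x and 140 mm above the surface; axes as the camera's
- focus (a point): the point on the lens axis 120 mm in front of the glass, 140 mm above the surface, where the middle of the medal shall be; axes as the camera's: -x is the viewing direction, z up
- jar_yellow: jar of yellow enamel with a white cap, 38 mm across, 42 mm high; stays. Origin under its centre
- jar_white: jar of white enamel with a white cap, 38 mm across, 42 mm high; stays. Origin under its centre
- tweezers: steel tweezers, 124 mm long along their y, 12 mm wide, 9 mm high; stay. Origin under their middle
- syringe_yellow: dispensing syringe with yellow enamel, 154 mm long along its y, 33 mm wide, 20 mm high, at the front edge of the surface; stays. Origin under its middle

How it is judged:
On the way, in this order (a step that is already met when the one before it is completed fails the run):
1. the green jar stands upright in the tray and the brush and the scraper lie in it, all let go (x of jar_green in the frame of touchup_tray between -0.09 and 0.09 m and y of jar_green in the frame of touchup_tray between -0.06 and 0.06 m and z of jar_green in the frame of touchup_tray below 0.012 m and angle between jar_green's own z axis and vertical below 0.2 rad and x of touch_brush in the frame of touchup_tray between -0.045 and 0.045 m and y of touch_brush in the frame of touchup_tray between -0.075 and 0.075 m and z of each of touch_brush, scraper in the frame of touchup_tray below 0.02 m and x of scraper in the frame of touchup_tray between -0.1 and 0.1 m and y of scraper in the frame of touchup_tray between -0.07 and 0.07 m and contact force between the fingers and jar_green below 0.1 N and contact force between the fingers and touch_brush below 0.1 N and contact force between the fingers and scraper below 0.1 N and linear speed of each of jar_green, touch_brush, scraper below 0.03 m/s), for 0.2 s.
2. the silver medal is held clear of the block, with the bail open (contact force between the fingers and medal_silver above 2 N and contact force between curing_block and medal_silver below 0.1 N and height (world z) of medal_silver_mid above 0.095 m and value of joint keeper_bail above 1.4 rad), for 0.2 s.
At the end, for the whole second after the job is handed in: Silver medal gripped, carried by nothing else, still: centre within 20 mm of the focus (15 mm sideways and in height), enamel toward the lens, square and upright within 0.15 rad. Bail past 1.4 rad. Jar upright, brush and scraper in the tray, let go. Gold and copper medals within 15 mm (all of step 1 and contact force between the fingers and medal_silver above 2 N and contact force between curing_block and medal_silver below 0.1 N and horizontal distance between medal_silver_mid and focus below 0.02 m and height (world z) of medal_silver_mid between 0.125 and 0.155 m and y of medal_silver_mid in the frame of focus between -0.015 and 0.015 m and angle between the z axis of medal_silver and the x axis of inspection_camera, either way round below 0.15 rad and z of lens in the frame of medal_silver above 0.06 m and angle between medal_silver's own x axis and vertical below 0.15 rad and linear speed of medal_silver below 0.02 m/s and distance of each of medal_gold, medal_copper from where it was at the start of the episode below 0.015 m and value of joint keeper_bail above 1.4 rad); the arm keeps its last pose, push and grip.
It fails at once if a bystander (yellow or white jar, tweezers, yellow syringe) is shifted by more than 30 mm (distance of any of jar_yellow, jar_white, tweezers, syringe_yellow from where it was at the start of the episode above 0.03 m).
It fails at once if the gold or the copper medal is lifted or pulled out of its place by more than 25 mm (distance of any of medal_gold, medal_copper from where it was at the start of the episode above 0.025 m).
It fails at once if the silver medal is tipped over by more than 0.7 rad (angle between medal_silver's own x axis and vertical above 0.7 rad).
It fails at once if a kit item or the silver medal falls freely at more than 0.9 m/s (about 4 cm of drop) ((linear speed of jar_green above 0.9 m/s and contact force between the fingers and jar_green below 0.1 N) or (linear speed of touch_brush above 0.9 m/s and contact force between the fingers and touch_brush below 0.1 N) or (linear speed of scraper above 0.9 m/s and contact force between the fingers and scraper below 0.1 N) or (linear speed of medal_silver above 0.9 m/s and contact force between the fingers and medal_silver below 0.1 N)).
It also fails if it takes over 72 s, if anything falls off the work surface, if the arm or the gripper's body presses on something with over 40 N, if the wrist force passes 120 N, or if a joint passes its speed limit or range.

## Working session

There is one attempt and no reset: what is moved stays moved. The work goes in short steps, Python scripts to look and compute and a tool call to move; the robot and the scene stay as the last step left them, time stands still between calls to the robot, and variables do not carry over. Pictures are saved under pics/ and viewed, at most 10 in all, crops included, and the job is handed in when it is done.

Besides the shell and the picture viewer there is one more tool, called after "Call:" by a JSON object that holds its "api" and its "payload", one argument or row to a line. move_arm: Moves the arm, as the interface text tells. Its arguments: {"type":"object","properties":{"rows":{"type":"array"},"squeeze":{"type":"number"}},"required":["rows"]}

```bash
ls; mkdir -p pics
cat > h.py <<'E'
import numpy as np, cv2
from scipy.spatial.transform import Rotation as R
from station import readout, imaging, order, manip
def snap(n,save=None):
    s=imaging.snapshot(n)
    if save: cv2.imwrite(f'pics/{save}.png',s['img'][:,:,::-1])
    return s
def pts(s):
    "world point per pixel from depth"
    h,w=s['z_map'].shape
    f=h/2/np.tan(np.radians(s['fovy'])/2)
    u,v=np.meshgrid(np.arange(w),np.arange(h))
    K=np.array([[f,0,s['cx']],[0,f,s['cy']],[0,0,1.]])
    p=np.stack([u,v],-1).reshape(-1,1,2).astype(float)
    d=cv2.undistortPoints(p,K,np.array([s['k1'],0,0,0.])).reshape(h,w,2)
    Rm=cv2.Rodrigues(np.array(s['rvec'],float))[0]; t=np.array(s['tvec'],float).ravel()
    ray=np.dstack([d,np.ones((h,w))])
    P=(ray*s['z_map'][...,None]-t)@Rm
    P[s['z_map']<=0]=np.nan
    return P,ray@Rm,-Rm.T@t
def plane(s,uv,z):
    _,r,c=pts(s); u,v=np.round(uv).astype(int); d=r[v,u]
    return c+d*(z-c[2])/d[2]
E
python3 - <<'E'
from h import *
for n in('scene','top'):
    s=snap(n,n+'0'); P,r,c=pts(s); print(n,c,s['fovy'],s['k1'],np.isnan(P).mean())
    np.savez(n+'0.npz',P=P,img=s['img'])
print(readout.sense(),manip.tip_extent)
E
```

```text
pics
scene [-0.06543646 -1.01009254  0.99930191] 44.043195020118716 0.02996804228615708 0.00810374149659864
top [0.34871248 0.0406523  1.18360441] 52.042760145899585 0.004182866165053137 0.004085884353741497
{'t': 0.1, 'q': array([ 1.05548859e+00,  5.28390306e-01,  1.43377596e+00,  1.66685360e-05,
        1.18140453e+00, -1.78499010e-01]), 'qd': array([-0.00104052, -0.00241527, -0.00493308,  0.00139476, -0.00168475,
       -0.00168005]), 'tau': array([ 1.70700118e-04, -4.43308818e+01, -1.78585804e+01, -1.72799223e-04,
        3.83216902e-03, -4.29217366e-06]), 'tcp_pos': array([0.20621703, 0.58936799, 0.25542035]), 'tool_rot': array([ 1.67612546e-01,  9.85852451e-01, -9.27528443e-04, -3.43518494e-04]), 'force': array([-0.89894733,  0.62544924, -0.34410573]), 'ft_torque': array([ 0.00549657, -0.039681  , -0.00576343]), 'gripper_force': 0.0, 'finger_gap': 1.000996761346194} 0.025
```

View pics/top0.png

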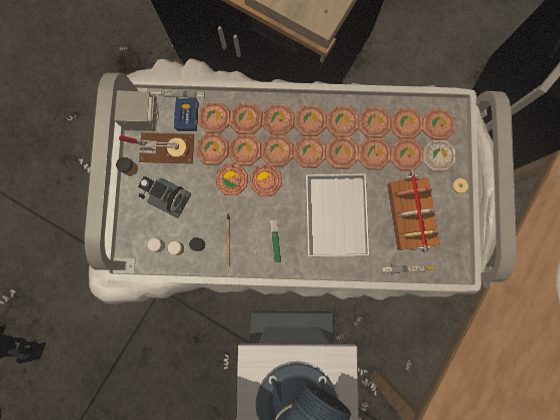

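View pics/scene0.png

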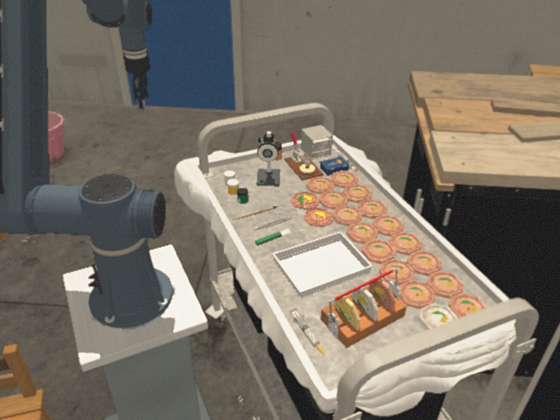

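The top view shows the black-capped jar at (197,244), the brush at (229,240), the scraper at (276,240), the tray at (338,216), the block at (413,212) with its red bail, and the inspection camera at (165,195). In the scene view the tweezers lie between the brush and the scraper. Next I measure them.

Run:
```python
from h import *
d=np.load('top0.npz');P=d['P'];I=d['img'];hsv=cv2.cvtColor(I,cv2.COLOR_RGB2HSV)
np.set_printoptions(precision=4,suppress=True)
def box(n,u0,u1,v0,v1,m):
    mm=np.zeros(m.shape,bool);mm[v0:v1,u0:u1]=m[v0:v1,u0:u1];mm&=~np.isnan(P[...,2])
    q=P[mm];r=cv2.minAreaRect((q[:,:2]*1000).astype(np.float32))
    c,s,vt=np.linalg.svd(q[:,:2]-q[:,:2].mean(0),full_matrices=False)
    print(n,mm.sum(),'mean',q.mean(0),'z',np.percentile(q[:,2],[5,50,95]),'rect',np.round(r[0],1),np.round(r[1],1),round(r[2],1),'axis',vt[0]);return q
z=P[...,2];H,S,V=hsv[...,0],hsv[...,1],hsv[...,2]
print('table z',np.nanmedian(z[255:275,200:300]), P[210,338],P[250,197])
q=box('jar blackcap',185,210,232,256,z>.03)
box('jar2',165,186,236,258,z>.03)
box('jar1',145,165,234,256,z>.03)
b=box('brush',215,240,205,272,(z>.003))
g=box('green',262,292,210,270,(H>40)&(H<90)&(S>80))
box('scr all',262,292,210,270,(z>.004)|((H>40)&(H<90)&(S>80)))
box('tray',296,380,165,265,(z>.018))
box('blockwood',375,450,165,260,(z>.034)&(z<.046))
box('block all',375,450,165,260,(z>.03))
box('bail',375,450,165,260,(H<8)&(S>170)&(z>.085))
for v in (192,193,214,215,235,236): print(v,[(u,np.round(P[v,u],3),I[v,u]) for u in range(398,430,5)])
box('cam',130,195,170,222,(z>.1))
box('foot',125,200,165,230,(z>.006)&(z<.018))
box('ring',130,195,170,222,(V>200)&(z>.08))
big=cv2.resize(I[165:265,120:300],None,fx=4.4,fy=4.4,interpolation=cv2.INTER_CUBIC);cv2.imwrite('pics/a.png',big[:,:,::-1])
big=cv2.resize(I[165:265,370:450],None,fx=6,fy=6,interpolation=cv2.INTER_CUBIC);cv2.imwrite('pics/b.png',big[:,:,::-1])
```

```text
table z 0.0028475777395126707 [ 0.5155 -0.1117  0.0078] [0.4015 0.2672 0.0417]
jar blackcap 159 mean [0.4188 0.2707 0.0426] z [0.0385 0.0428 0.0469] rect [418.7 270.8] [35.5 34.6] 89.0 axis [-0.4597 -0.8881]
jar2 164 mean [0.4085 0.3277 0.0421] z [0.0359 0.0424 0.0464] rect [407.9 329. ] [34.3 35.8] 0.2 axis [-0.061  -0.9981]
jar1 165 mean [0.4161 0.3804 0.0421] z [0.0358 0.0425 0.046 ] rect [416.8 381.2] [35.5 36.1] 56.1 axis [-0.0273 -0.9996]
brush 796 mean [0.4336 0.1924 0.0055] z [0.0031 0.0047 0.0104] rect [437.5 193.6] [182.4  66.7] 1.1 axis [-0.9999 -0.0114]
green 167 mean [0.4125 0.059  0.0126] z [0.0086 0.0127 0.0168] rect [413.8  59.1] [80.2 15.8] 6.6 axis [-0.993  -0.1182]
scr all 681 mean [0.4327 0.0579 0.0077] z [0.0042 0.0061 0.0148] rect [433.9  57.7] [162.   80.1] 0.3 axis [-0.9987 -0.0516]
tray 671 mean [ 0.5065 -0.1094  0.0272] z [0.0208 0.0277 0.0313] rect [ 512.9 -105.8] [247.8 165.8] 1.3 axis [-1.      0.0047]
blockwood 2067 mean [ 0.5036 -0.3094  0.0408] z [0.0372 0.0408 0.0443] rect [ 501.8 -312.4] [195.4 106.4] 7.8 axis [-0.9905 -0.1376]
block all 2865 mean [ 
[... 3113 characters left out ...]
 array([115,  91,  58], dtype=uint8)), (413, array([ 0.442, -0.306,  0.041]), array([99, 72, 52], dtype=uint8)), (418, array([ 0.442, -0.321,  0.038]), array([88, 56, 37], dtype=uint8)), (423, array([ 0.436, -0.309,  0.113]), array([182,  43,  39], dtype=uint8)), (428, array([ 0.442, -0.346,  0.042]), array([93, 62, 41], dtype=uint8))]
cam 837 mean [0.5355 0.3339 0.1574] z [0.1315 0.1597 0.1723] rect [540.4 343.3] [102.2  66.5] 65.5 axis [-0.3853 -0.9228]
foot 590 mean [0.5444 0.3598 0.0111] z [0.0062 0.0115 0.0162] rect [549.9 376.3] [179.8 208. ] 0.4 axis [-0.358  -0.9337]
ring 16 mean [0.5559 0.3747 0.1706] z [0.1684 0.1703 0.1729] rect [556.2 374.4] [ 7.8 11.2] 4.4 axis [-0.1965  0.9805]
```

View pics/a.png

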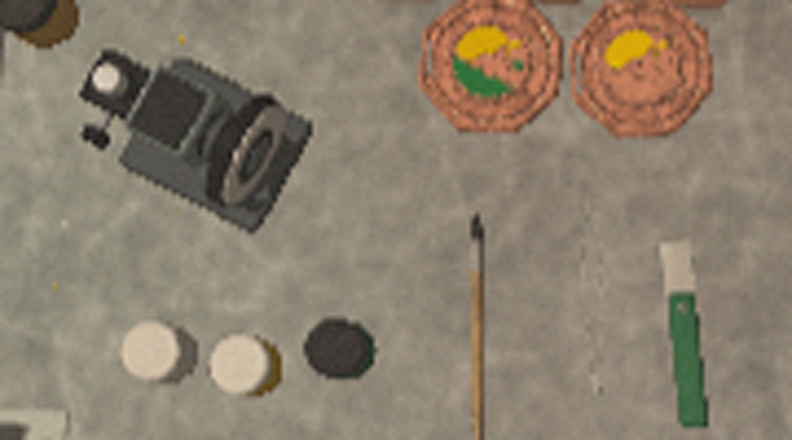

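View pics/b.png

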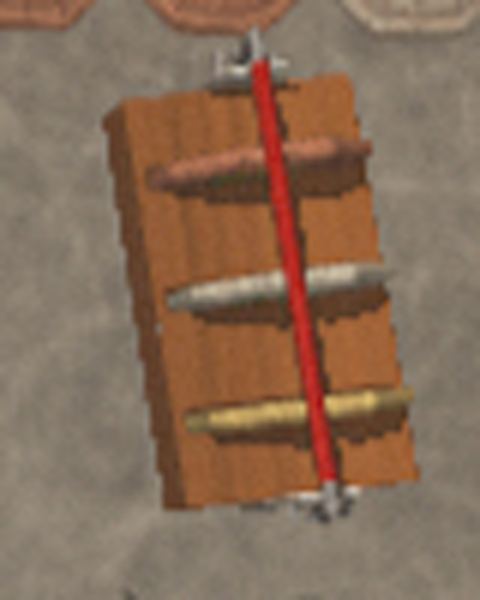

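The top crop shows the brush bristles far (+x), the tweezers faint between the brush and scraper at crop x≈595, and the green jar's black cap at crop (340,348). The block crop has silver in the middle slot (crop 280,285), copper far and gold near, with the bar on the +y side. Next come finer measurements of the tray, brush and camera.

Run:
```python
from h import *
np.set_printoptions(precision=4,suppress=True)
s=snap('top');P,r,c=pts(s);I=s['img'];hsv=cv2.cvtColor(I,cv2.COLOR_RGB2HSV).astype(int);H,S,V=hsv[...,0],hsv[...,1],hsv[...,2]
def onpl(m,z,n):
    v,u=np.nonzero(m); d=r[v,u]; q=(c+d*((z-c[2])/d[:,2])[:,None])[:,:2]
    R_=cv2.minAreaRect((q*1000).astype(np.float32)); vt=np.linalg.svd(q-q.mean(0),full_matrices=False)[2]
    print(n,len(q),'mean',q.mean(0),'rect',np.round(R_[0],1),np.round(R_[1],1),round(R_[2],1),'axis',vt[0],'xr',q[:,0].min(),q[:,0].max())
def win(m,u0,u1,v0,v1):
    o=np.zeros_like(m);o[v0:v1,u0:u1]=m[v0:v1,u0:u1];return o
bg=np.array(I[250:270,205:222].reshape(-1,3).mean(0));print('bg',bg)
dif=np.abs(I.astype(int)-bg).max(-1)
onpl(win(dif>28,222,236,208,272)&((S>75)|(V<90)),.005,'brush')
onpl(win((S>60)&(H>40)&(H<90),262,292,210,270),.013,'scr handle')
onpl(win((V>150),262,292,210,240),.006,'blade')
m=win(V>165,300,376,170,262).astype(np.uint8);n,l,st,ce=cv2.connectedComponentsWithStats(m);k=1+st[1:,4].argmax();print(st[k])
onpl(l==k,.004,'tray floor')
onpl(win(V<75,186,208,232,256),.042,'jar cap')
onpl(win(dif>22,243,258,205,260),.005,'tweezers')
q=P[165:230,130:200].reshape(-1,3)
for lo,hi in((.14,.17),(.165,.2),(.1,.14)):
    a=q[(q[:,2]>lo)&(q[:,2]<hi)];print('cam',lo,len(a),a.mean(0),np.linalg.svd(a[:,:2]-a[:,:2].mean(0),full_matrices=False)[2][0])
foot=win((V<80)&(P[...,2]<.03),125,200,170,225);onpl(foot,.012,'foot')
t=snap('scene');Q,_,c2=pts(t);J=t['img']
w=Q[128:185,245:290];a=w.reshape(-1,3)
sel=(a[:,2]>.1)&(a[:,2]<.182)&(a[:,0]<.62);a=a[sel];col=J[128:185,245:290].reshape(-1,3)[sel].astype(int)
b=a[col.min(1)>120];print('ring white',len(b),b.mean(0),b.min(0),b.max(0),'normal',np.linalg.svd(b-b.mean(0))[2][2])
x=np.linalg.svd(b-b.mean(0))[2];print(x, np.linalg.svd(b-b.mean(0))[1])
cv2.imwrite('pics/c.png',cv2.resize(J[120:200,220:320],None,fx=7,fy=7,interpolation=cv2.INTER_CUBIC)[:,:,::-1])
```

```text
bg [145.9294 136.5765 121.0265]
brush 134 mean [0.424 0.19 ] rect [426.2 190.3] [153.5   5.5] 1.3 axis [-0.9997 -0.0224] xr 0.34946551167156953 0.5028796418352764
scr handle 182 mean [0.4127 0.059 ] rect [413.6  59.2] [80.5 16.5] 6.1 axis [-0.9935 -0.1142] xr 0.37431757640710434 0.45307423788511125
blade 142 mean [0.4677 0.0687] rect [464.8  57.8] [60.8 79.9] 0.3 axis [ 0.6026 -0.7981] xr 0.43421728138147075 0.49506005853095203
[ 306  174   63   83 4347]
tray floor 4347 mean [ 0.4999 -0.1103] rect [ 504.  -108.5] [229.5 167.2] 1.3 axis [-0.9991 -0.0423] xr 0.3886091166661408 0.618266292283824
jar cap 166 mean [0.417  0.2682] rect [417.4 268.9] [31.8 40. ] 0.3 axis [-0.2337 -0.9723] xr 0.4014337063908905 0.4332852154500729
tweezers 4 mean [0.398  0.1153] rect [398.1 115.7] [6.1 2.4] 27.3 axis [-0.9436 -0.331 ] xr 0.3959096124049372 0.4013569772199779
cam 0.14 673 [0.5378 0.3387 0.1587] [-0.365 -0.931]
cam 0.165 227 [0.5349 0.3294 0.1691] [-0.4486 -0.8937]
cam 0.1 77 [0.5213 0.3049 0.1283] [ 0.4971 -0.8677]
foot 205 mean [0.5351 0.3362] rect [563.8 388.5] [173.6  76.9] 62.9 axis [-0.6132 -0.79  ] xr 0.4928184127860723 0.6238211484995264
ring white 183 [0.5189 0.3083 0.1451] [0.4867 0.2793 0.1093] [0.5579 0.3892 0.1769] normal [ 0.5897  0.152  -0.7932]
[[-0.3807 -0.8138 -0.439 ]
 [-0.7122  0.5609 -0.4221]
 [ 0.5897  0.152  -0.7932]] [0.3795 0.2286 0.2151]
```

View pics/c.png

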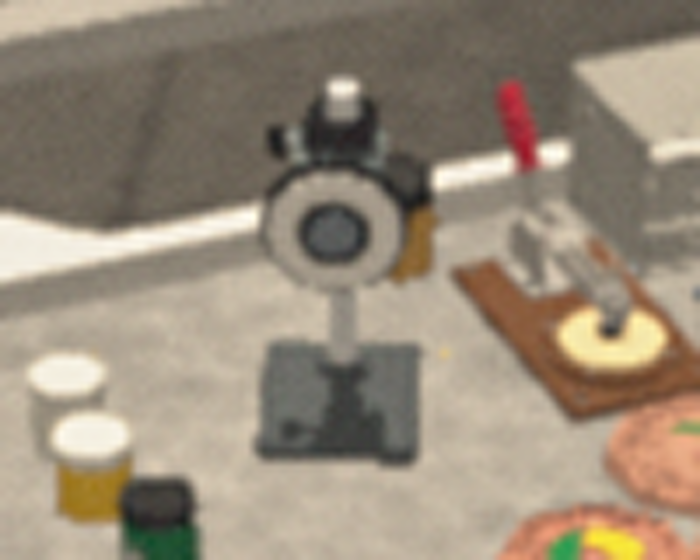

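The scene crop shows the camera almost head-on: lens at crop (334,232), foot plate corners at about (258,455), (415,460), (275,342) and (418,348), knob at (343,85). I intersect these with their planes.

Run:
```python
from h import *
np.set_printoptions(precision=4,suppress=True)
s=snap('scene');t=snap('top')
A=pts(s);B=pts(t)
f=lambda M,s,x,y:None
def pl(D,u,v,z):
    P,r,c=D; d=cv2.remap(r.astype(np.float32),np.float32([[u]]),np.float32([[v]]),1)[0,0]; return c+d*(z-c[2])/d[2]
cr=lambda x,y:((x+.5)/7-.5+220,(y+.5)/7-.5+120)
ct=lambda x,y:((x+.5)/4.4-.5+120,(y+.5)/4.4-.5+165)
print('lens',pl(A,*cr(334,232),.14), 'knob',pl(A,*cr(343,80),.174))
for p,z in(((258,443),.012),((417,450),.012),((275,342),.012),((420,346),.012),((258,457),.0),((413,463),0)): print('footS',pl(A,*cr(*p),z))
for p in((120,160),(255,232),(312,125),(183,57)): print('footT',pl(B,*ct(*p),.012))
print('knobT',pl(B,*ct(105,75),.174))
print('ring topT',pl(B,*ct(260,108),.174),pl(B,*ct(237,200),.14), pl(B,*ct(287,120),.14))
```

```text
lens [0.5172 0.303  0.14  ] knob [0.5543 0.3757 0.174 ]
footS [0.4904 0.3336 0.012 ]
footS [0.5578 0.2969 0.012 ]
footS [0.5333 0.413  0.012 ]
footS [0.5983 0.38   0.012 ]
footS [0.4924 0.3388 0.    ]
footS [0.5588 0.3033 0.    ]
footT [0.5368 0.4152 0.012 ]
footT [0.4919 0.3291 0.012 ]
footT [0.5598 0.2959 0.012 ]
footT [0.6028 0.3786 0.012 ]
knobT [0.5574 0.3737 0.174 ]
ring topT [0.5398 0.289  0.174 ] [0.4941 0.3083 0.14  ] [0.5395 0.2821 0.14  ]
```

```bash
cat >> h.py <<'E'
def go(x,y,z,yaw,st=None):
    "turn (deg) and shift (mm) in tool axes to world pose, tool down"
    if st is None: st=readout.sense(); st=(st['tcp_pos'],st['tool_rot'])
    p,q=st; R0=R.from_quat(q); a=np.radians(yaw); b=np.array([np.cos(a),np.sin(a),0]); d=np.array([0,0,-1.])
    R1=R.from_matrix(np.stack([np.cross(b,d),b,d],1))
    print('turn',np.round(np.degrees((R0.inv()*R1).as_rotvec()),1),'shift',np.round(R0.inv().apply(np.array([x,y,z])-p)*1000,0))
    return np.array([x,y,z]),R1.as_quat()
E
python3 -c "
from h import *
a=go(.418,.270,.14,0); go(.418,.270,.040,0,a)"
```

```text
turn [-0.   0.  70.7] shift [-305. -232.  116.]
turn [0. 0. 0.] shift [  0.   0. 100.]
```

Call:
{"api": "move_arm", "payload": {
  "rows": [
    [0, 0, 70.7, -305, -232, 116, 0.1],
    [0, 0, 70.7, -305, -232, 116, 0.1],
    [0, 0, 70.7, -305, -232, 116, 0.1],
    [0, 0, 70.7, -305, -232, 116, 0.1],
    [0, 0, 70.7, -305, -232, 116, 0.1],
    [0, 0, 70.7, -305, -232, 116, 0.1],
    [0, 0, 70.7, -305, -232, 116, 0.1],
    [0, 0, 70.7, -305, -232, 116, 0.1],
    [0, 0, 70.7, -305, -232, 116, 0.1],
    [0, 0, 70.7, -305, -232, 116, 0.1],
    [0, 0, 70.7, -305, -232, 116, 0.1],
    [0, 0, 70.7, -305, -232, 116, 0.1]
  ],
  "squeeze": 40
}}

```text
t: 1.3
tcp_pos: [0.4184, 0.269, 0.1399]
tool_rot: [0.708, 0.706, -0.0, -0.0]
force: [-0.4, 0.5, -0.0]
finger_gap: 0.898
gripper_force: 0.0
```

```bash
python3 -c "
from h import *
s=readout.sense();print(s['t'],s['tcp_pos'],s['q']);go(.418,.270,.040,0)
w=snap('wrist','w0')"
```

```text
1.3 [0.41844223 0.26899654 0.13992736] [3.46180706e-01 5.43935043e-01 1.85498258e+00 3.14457696e-04
 7.43563983e-01 3.48369428e-01]
turn [-0.1  0.  -0.1] shift [  1.  -0. 100.]
```

View pics/w0.png

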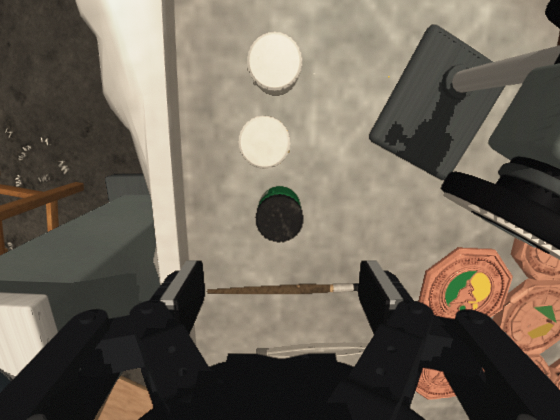

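The wrist view shows the black cap at (279,217) and the camera's ring well to the right. The jar position gets a check from this view.

Run:
```python
from h import *
w=snap('wrist');D=pts(w);I=w['img'];P=D[0]
m=np.zeros(I.shape[:2],bool);m[180:250,245:315]=True
m&=(P[...,2]>.034)&(P[...,2]<.055)&(I.max(-1)<80)
q=P[m];print(m.sum(),q.mean(0),cv2.minEnclosingCircle((q[:,:2]*1000).astype(np.float32)), 'table',np.nanmedian(P[150:200,200:230,2]))
# brush on plane
hsv=cv2.cvtColor(I,cv2.COLOR_RGB2HSV)
m=np.zeros(I.shape[:2],bool);m[280:298,206:330]=True;m&=(hsv[...,1]>90)
v,u=np.nonzero(m);d=D[1][v,u];c=D[2];q=c+d*((.005-c[2])/d[:,2])[:,None];print('brush handle',q.mean(0),q.min(0),q.max(0),np.polyfit(q[:,0],q[:,1],1))
```

```text
1753 [0.41717164 0.27210307 0.04143749] ((417.15496826171875, 271.0799560546875), 18.275558471679688) table 0.0015698172038239406
brush handle [0.41342342 0.18858236 0.005     ] [0.34767151 0.18423533 0.005     ] [0.46409672 0.1942078  0.005     ] [0.03136259 0.17561633]
```

Call:
{"api": "move_arm", "payload": {
  "rows": [
    [0, 0, 0, 2, -1, 40, 0.1],
    [0, 0, 0, 2, -1, 75, 0.1],
    [0, 0, 0, 2, -1, 95, 0.1],
    [0, 0, 0, 2, -1, 100, 0.1],
    [0, 0, 0, 2, -1, 100, 0.5],
    [0, 0, 0, 2, -1, 100, 0.9],
    [0, 0, 0, 2, -1, 100, 0.9],
    [0, 0, 0, 2, -1, 100, 0.9],
    [0, 0, 0, 2, -1, 100, 0.9],
    [0, 0, 0, 2, -1, 100, 0.9],
    [0, 0, 0, 2, -1, 100, 0.9]
  ],
  "squeeze": 30
}}

```text
t: 2.32
tcp_pos: [0.4174, 0.2728, 0.0419]
tool_rot: [0.707, 0.707, 0.002, 0.0]
force: [-2.8, 2.3, 7.3]
finger_gap: 0.423
gripper_force: 30.2
```

```bash
python3 -c "
from h import *
s=readout.sense();print(s['t'],s['tcp_pos'],s['gripper_force'],s['finger_gap'])
go(.501,-.152,.12,0);b=go(.4172,.2715,.12,0);b=go(.501,-.152,.12,0,b);go(.501,-.152,.044,0,b)"
```

```text
2.3167 [0.41743428 0.27276681 0.04186481] 30.150545073447574 0.423161071659945
turn [ 0.2 -0.1 -0. ] shift [-425.   84.  -79.]
turn [ 0.2 -0.1 -0. ] shift [ -1.  -0. -78.]
turn [0. 0. 0.] shift [-424.   84.    0.]
turn [0. 0. 0.] shift [ 0.  0. 76.]
```

Call:
{"api": "move_arm", "payload": {
  "rows": [
    [0, 0, 0, 0, 0, -40, 0.9],
    [0, 0, 0, 0, 0, -78, 0.9],
    [0, 0, 0, -40, 8, -78, 0.9],
    [0, 0, 0, -80, 16, -78, 0.9],
    [0, 0, 0, -120, 24, -78, 0.9],
    [0, 0, 0, -160, 32, -78, 0.9],
    [0, 0, 0, -200, 40, -78, 0.9],
    [0, 0, 0, -240, 48, -78, 0.9],
    [0, 0, 0, -280, 56, -78, 0.9],
    [0, 0, 0, -320, 64, -78, 0.9],
    [0, 0, 0, -360, 72, -78, 0.9],
    [0, 0, 0, -400, 80, -78, 0.9]
  ]
}}

```text
t: 3.32
tcp_pos: [0.4967, -0.1303, 0.1189]
tool_rot: [0.707, 0.707, 0.0, 0.0]
force: [1.0, 0.3, -0.4]
finger_gap: 0.428
gripper_force: 30.5
```

Run:
```python
from h import *
s=readout.sense();print(s['t'],s['tcp_pos'],s['gripper_force'],s['force']);
w=snap('wrist','w1');P=pts(w)[0];I=w['img'];hsv=cv2.cvtColor(I,cv2.COLOR_RGB2HSV)
go(.501,-.152,.0445,0)
np.set_printoptions(precision=4,suppress=True)
for v in range(30,260,25): print(v,[np.round(P[v,u]*1000) for u in range(60,540,80)])
```

```text
3.3167 [ 0.49667825 -0.13027686  0.11894408] 30.463954961262516 [ 1.02657415  0.3203607  -0.36225766]
turn [ 0.5  0.5 -0.3] shift [-13.  -1.  75.]
30 [array([335.,  11.,   1.]), array([396.,   8.,   1.]), array([454.,   6.,   1.]), array([511.,   6.,   1.]), array([567.,   7.,   2.]), array([628.,  10.,  -1.])]
55 [array([333.,  -6.,   2.]), array([395.,  -9.,   1.]), array([453., -11.,   1.]), array([511., -11.,   1.]), array([569., -10.,   1.]), array([629.,  -8.,   1.])]
80 [array([330., -24.,   1.]), array([404., -30.,  27.]), array([457., -31.,  26.]), array([510., -31.,  22.]), array([565., -29.,  18.]), array([631., -25.,   1.])]
105 [array([328., -42.,   3.]), array([391., -44.,   1.]), array([452., -45.,   3.]), array([511., -45.,   2.]), array([nan, nan, nan]), array([633., -43.,   1.])]
130 [array([323., -61.,   1.]), array([392., -62.,   8.]), array([451., -63.,   3.]), array([511., -63.,   2.]), array([572., -63.,   3.]), array([636., -62.,   1.])]
155 [array([323., -80.,   5.]), array([392., -80.,  14.]), array([450., -82.,   3.]), array([512., -82.,   4.]), array([574., -82.,   2.]), array([639., -81.,   2.])]
180 [array([323., -99.,  11.]), array([393., -98.,  20.]), array([ 449., -102.,    2.]), array([ 512., -102.,    2.]), array([ 576., -102.,    2.]), array([ 638., -100.,    9.])]
205 [array([ 323., -118.,   16.]), array([ 393., -116.,   25.]), array([ 448., -122.,    2.]), array([ 512., -122.,    2.]), array([ 577., -122.,    3.]), array([ 639., -119.,   12.])]
230 [array([ 323., -137.,   22.]), array([ 391., -135.,   27.]), array([ 446., -144.,    2.]), array([ 513., -143.,    3.]), array([ 579., -144.,    3.]), array([ 643., -141.,   12.])]
255 [array([ 319., -157.,   24.]), array([ 375., -167.,    1.]), array([ 445., -166.,    4.]), array([ 506., -117.,  108.]), array([ 582., -166.,    3.]), array([ 654., -168.,    1.])]
```

View pics/w1.png

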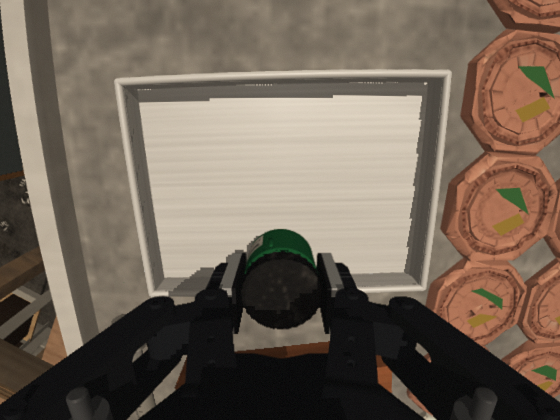

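The wrist view shows the green jar upright in the jaws above the tray, whose rim corners are at (118,80), (448,72), (427,288) and (158,292). That fits a centre near (0.500, -0.108). I lower and release it.

Call:
{"api": "move_arm", "payload": {
  "rows": [
    [0, 0, 0, -24, 3, 10, 0.9],
    [0, 0, 0, -24, 3, 40, 0.9],
    [0, 0, 0, -24, 3, 60, 0.9],
    [0, 0, 0, -24, 3, 70, 0.9],
    [0, 0, 0, -24, 3, 74, 0.9],
    [0, 0, 0, -24, 3, 74.5, 0.9],
    [0, 0, 0, -24, 3, 74.5, 0.4],
    [0, 0, 0, -24, 3, 74.5, 0.3],
    [0, 0, 0, -24, 3, 74.5, 0.25],
    [0, 0, 0, -24, 3, 60, 0.25],
    [0, 0, 0, -24, 3, 20, 0.25],
    [0, 0, 0, -24, 3, -20, 0.3]
  ]
}}

```text
t: 4.37
tcp_pos: [0.4987, -0.151, 0.1381]
tool_rot: [0.707, 0.707, -0.001, -0.002]
force: [1.2, -0.1, 0.4]
finger_gap: 0.704
gripper_force: 0.0
```

Run:
```python
from h import *
s=readout.sense();print(s['t'],s['tcp_pos'],s['finger_gap'],s['force']);
a=go(.412,.059,.12,96.4);go(.412,.059,.028,96.4,a)
w=snap('wrist','w2');P=pts(w)[0];I=w['img']
m=(P[...,2]>.036)&(P[...,2]<.056)&(I.max(-1)<80)&(abs(P[...,0]-.5)<.06)&(abs(P[...,1]+.152)<.04);q=P[m]
print(m.sum(),q.mean(0),cv2.minEnclosingCircle((q[:,:2]*1000).astype(np.float32)))
```

```text
4.3667 [ 0.49865309 -0.15104697  0.13808226] 0.7042895363996352 [ 1.20720319 -0.14250756  0.40868039]
turn [ -0.1  -0.3 -96.4] shift [210. -87.  19.]
turn [0. 0. 0.] shift [ 0.  0. 92.]
1858 [ 0.49825254 -0.15237379  0.04433896] ((498.3083190917969, -154.01712036132812), 18.627761840820312)
```

Call:
{"api": "move_arm", "payload": {
  "rows": [
    [0, 0, -96.4, 210, -85, 10, 0.5],
    [0, 0, -96.4, 210, -85, 10, 0.5],
    [0, 0, -96.4, 210, -85, 10, 0.5],
    [0, 0, -96.4, 210, -85, 10, 0.5],
    [0, 0, -96.4, 210, -85, 10, 0.5],
    [0, 0, -96.4, 210, -85, 10, 0.5],
    [0, 0, -96.4, 210, -85, 10, 0.5],
    [0, 0, -96.4, 210, -85, 10, 0.5],
    [0, 0, -96.4, 210, -85, 10, 0.5],
    [0, 0, -96.4, 210, -85, 10, 0.5],
    [0, 0, -96.4, 210, -85, 10, 0.5],
    [0, 0, -96.4, 210, -85, 10, 0.5]
  ]
}}

```text
t: 5.42
tcp_pos: [0.415, 0.0584, 0.1285]
tool_rot: [0.032, 0.999, -0.0, 0.001]
force: [-0.5, -1.1, 0.4]
finger_gap: 0.498
gripper_force: 0.0
```

Call:
{"api": "move_arm", "payload": {
  "rows": [
    [0, 0, 0, 0, 0, 0, 0.5]
  ]
}}

```text
t: 5.5
tcp_pos: [0.415, 0.0583, 0.1285]
tool_rot: [0.034, 0.999, -0.0, 0.001]
force: [1.4, -0.7, -0.2]
finger_gap: 0.5
gripper_force: 0.0
```

Run:
```python
from h import *
s=readout.sense();print(s['t'],s['tcp_pos'],s['tool_rot'],s['finger_gap'])
w=snap('wrist','w3');D=pts(w);P,r,c=D;I=w['img'];hsv=cv2.cvtColor(I,cv2.COLOR_RGB2HSV)
d=r;q=c+d*((.013-c[2])/d[...,2])[...,None]
m=(hsv[...,0]>40)&(hsv[...,0]<90)&(hsv[...,1]>90)&(abs(q[...,0]-.41)<.08)&(abs(q[...,1]-.06)<.04)
k=q[m];rr=cv2.minAreaRect((k[:,:2]*1000).astype(np.float32));print(m.sum(),k.mean(0),rr,'depth z',np.nanmedian(P[m][:,2]))
```

```text
5.5 [0.41499755 0.05831317 0.12853541] [ 3.41135418e-02  9.99417817e-01 -4.44724313e-05  5.39927156e-04] 0.5002929503597683
1886 [0.40825107 0.05769365 0.013     ] ((430.7471008300781, 64.31951904296875), (123.2087631225586, 30.436134338378906), 17.70197105407715) depth z 0.011530340566444319
```

Run:
```python
from h import *
w=snap('wrist');P,r,c=pts(w);I=w['img'];hsv=cv2.cvtColor(I,cv2.COLOR_RGB2HSV)
q=c+r*((.013-c[2])/r[...,2])[...,None]
m=((hsv[...,0]>40)&(hsv[...,0]<90)&(hsv[...,1]>110)&(abs(q[...,0]-.41)<.08)&(abs(q[...,1]-.06)<.04)).astype(np.uint8)
n,l,st,ce=cv2.connectedComponentsWithStats(m);i=1+st[1:,4].argmax();k=q[l==i]
print(st[i],k.mean(0),cv2.minAreaRect((k[:,:2]*1000).astype(np.float32)))
go(.413,.059,.028,96.3)
```

```text
[ 263  160   36   98 1713] [0.40857702 0.05777511 0.013     ] ((410.88861083984375, 57.97804260253906), (81.87001037597656, 15.82994556427002), 6.398854732513428)
turn [ -0.    0.  -10.5] shift [  2.   1. 100.]
```

Call:
{"api": "move_arm", "payload": {
  "rows": [
    [0, 0, -6, 3, 0, 35, 0.5],
    [0, 0, -10.4, 3, 0, 70, 0.5],
    [0, 0, -10.4, 3, 0, 90, 0.5],
    [0, 0, -10.4, 3, 0, 100, 0.5],
    [0, 0, -10.4, 3, 0, 100, 0.6],
    [0, 0, -10.4, 3, 0, 100, 0.75],
    [0, 0, -10.4, 3, 0, 100, 0.95],
    [0, 0, -10.4, 3, 0, 100, 0.95],
    [0, 0, -10.4, 3, 0, 100, 0.95],
    [0, 0, -10.4, 3, 0, 100, 0.95]
  ],
  "squeeze": 40
}}

```text
t: 6.43
tcp_pos: [0.4122, 0.0583, 0.0291]
tool_rot: [-0.055, 0.998, -0.0, 0.001]
force: [-1.1, 0.3, 0.7]
finger_gap: 0.194
gripper_force: 41.3
```

Run:
```python
from h import *
s=readout.sense();print(s['t'],s['tcp_pos'],s['tool_rot'],s['gripper_force'],s['finger_gap'],s['force'])
a=go(.412,.0585,.10,90);go(.485,-.102,.10,90,a)
```

```text
6.4333 [0.41223474 0.0583008  0.02905459] [-5.52467780e-02  9.98472299e-01 -1.72673024e-04  9.12546012e-04] 41.34530067443848 0.19448443846787047 [-1.07413192  0.32429046  0.67546299]
turn [-0.   0.1  6.3] shift [  0.   0. -71.]
turn [0. 0. 0.] shift [ -73. -160.    0.]
```

Call:
{"api": "move_arm", "payload": {
  "rows": [
    [0, 0, 0, 0, 0, -30, 0.95],
    [0, 0, 3, -3, -10, -60, 0.95],
    [0, 0, 6.3, -13, -40, -60, 0.95],
    [0, 0, 6.3, -26, -80, -60, 0.95],
    [0, 0, 6.3, -39, -120, -60, 0.95],
    [0, 0, 6.3, -50, -150, -60, 0.95],
    [0, 0, 6.3, -54, -165, -50, 0.95],
    [0, 0, 6.3, -54, -165, -30, 0.95],
    [0, 0, 6.3, -54, -165, -12, 0.95],
    [0, 0, 6.3, -54, -165, -5, 0.95],
    [0, 0, 6.3, -54, -165, -3, 0.95],
    [0, 0, 6.3, -54, -165, -3, 0.95]
  ]
}}

```text
t: 7.43
tcp_pos: [0.4832, -0.0996, 0.0318]
tool_rot: [-0.0, 1.0, -0.0, -0.0]
force: [-0.3, -0.3, -0.6]
finger_gap: 0.197
gripper_force: 41.3
```

Call:
{"api": "move_arm", "payload": {
  "rows": [
    [0, 0, 0, 0, 0, 0, 0.8],
    [0, 0, 0, 0, 0, 0, 0.7],
    [0, 0, 0, 0, 0, 0, 0.7],
    [0, 0, 0, 0, 0, 0, 0.7],
    [0, 0, 0, 0, 0, -20, 0.7],
    [0, 0, 0, 0, 0, -60, 0.7],
    [0, 0, 0, 0, 0, -90, 0.7],
    [0, 0, 0, 0, 0, -90, 0.7]
  ]
}}

```text
t: 8.1
tcp_pos: [0.4865, -0.1007, 0.1261]
tool_rot: [-0.001, 1.0, -0.002, 0.005]
force: [0.2, -0.6, 0.1]
finger_gap: 0.299
gripper_force: 0.0
```

Run:
```python
from h import *
s=readout.sense();print(s['t'],s['tcp_pos'],s['tool_rot'],s['finger_gap'])
w=snap('wrist','w4');P,r,c=pts(w);I=w['img'];hsv=cv2.cvtColor(I,cv2.COLOR_RGB2HSV)
q=c+r*((.016-c[2])/r[...,2])[...,None]
m=((hsv[...,0]>40)&(hsv[...,0]<90)&(hsv[...,1]>110)&(abs(q[...,0]-.5)<.1)&(abs(q[...,1]+.1)<.03)).astype(np.uint8)
n,l,st,ce=cv2.connectedComponentsWithStats(m);i=1+st[1:,4].argmax();k=q[l==i]
print(st[i],k.mean(0),cv2.minAreaRect((k[:,:2]*1000).astype(np.float32)),np.nanmedian(P[l==i][:,2]))
a=go(.416,.1890,.12,91.5);go(.416,.189,.0275,91.5,a)
```

```text
8.1 [ 0.48653621 -0.10069763  0.12605845] [-6.44318436e-04  9.99986803e-01 -2.10479831e-03  4.64193464e-03] 0.2992370278959943
[ 273  160   21  100 1794] [ 0.48006821 -0.10049429  0.016     ] ((482.79119873046875, -100.59954071044922), (81.82034301757812, 15.765056610107422), 0.7127878665924072) 0.01453519334390392
turn [-0.2  0.4 -1.4] shift [ 69. 289.   3.]
turn [0. 0. 0.] shift [ 0.  0. 93.]
```

Call:
{"api": "move_arm", "payload": {
  "rows": [
    [0, 0, -1.5, 68, 289, 0, 0.65],
    [0, 0, -1.5, 68, 289, 0, 0.65],
    [0, 0, -1.5, 68, 289, 0, 0.65],
    [0, 0, -1.5, 68, 289, 0, 0.65],
    [0, 0, -1.5, 68, 289, 0, 0.65],
    [0, 0, -1.5, 68, 289, 0, 0.65],
    [0, 0, -1.5, 68, 289, 0, 0.65],
    [0, 0, -1.5, 68, 289, 0, 0.65],
    [0, 0, -1.5, 68, 289, 0, 0.65],
    [0, 0, -1.5, 68, 289, 0, 0.65]
  ]
}}

```text
t: 8.98
tcp_pos: [0.4149, 0.1892, 0.1206]
tool_rot: [-0.014, 1.0, -0.0, -0.001]
force: [-0.2, -1.1, 0.4]
finger_gap: 0.355
gripper_force: 0.0
```

Run:
```python
from h import *
s=readout.sense();print(s['t'],s['tcp_pos'],s['tool_rot'],s['finger_gap'])
w=snap('wrist','w5');P,r,c=pts(w);I=w['img'];hsv=cv2.cvtColor(I,cv2.COLOR_RGB2HSV)
q=c+r*((.005-c[2])/r[...,2])[...,None]
m=((hsv[...,0]<25)&(hsv[...,1]>90)&(abs(q[...,0]-.42)<.09)&(abs(q[...,1]-.19)<.02)).astype(np.uint8)
n,l,st,ce=cv2.connectedComponentsWithStats(m);i=1+st[1:,4].argmax();k=q[l==i]
print(st[i],k.mean(0),cv2.minAreaRect((k[:,:2]*1000).astype(np.float32)),np.polyfit(k[:,0],k[:,1],1))
go(.416,.1892,.0275,91.5)
```

```text
8.9833 [0.4149213  0.18924248 0.12063733] [-1.43798442e-02  9.99896377e-01 -2.73528403e-04 -6.16665334e-04] 0.3545760659815772
[ 277  130   11  146 1322] [0.41044839 0.18866535 0.005     ] ((408.03070068359375, 188.95758056640625), (121.18930053710938, 8.460034370422363), 1.4026665687561035) [0.02976038 0.17645025]
turn [-0. -0.  0.] shift [-1.  1. 93.]
```

Call:
{"api": "move_arm", "payload": {
  "rows": [
    [0, 0, 0, -1, 0, 35, 0.65],
    [0, 0, 0, -1, 0, 70, 0.65],
    [0, 0, 0, -1, 0, 88, 0.65],
    [0, 0, 0, -1, 0, 94, 0.65],
    [0, 0, 0, -1, 0, 94, 0.75],
    [0, 0, 0, -1, 0, 94, 0.9],
    [0, 0, 0, -1, 0, 94, 1.0],
    [0, 0, 0, -1, 0, 94, 1.0],
    [0, 0, 0, -1, 0, 94, 1.0],
    [0, 0, 0, -1, 0, 94, 1.0]
  ],
  "squeeze": 30
}}

```text
t: 9.87
tcp_pos: [0.4168, 0.1893, 0.0279]
tool_rot: [-0.013, 1.0, 0.0, 0.001]
force: [0.1, 0.6, -0.1]
finger_gap: 0.1
gripper_force: 30.0
```

Run:
```python
from h import *
s=readout.sense();print(s['t'],s['tcp_pos'],s['gripper_force'],s['finger_gap'],s['force'])
go(.490,-.058,.08,90)
```

```text
9.8667 [0.41678331 0.18929666 0.02793227] 29.95320975780487 0.10007145567898804 [ 0.06684456  0.56160648 -0.13085709]
turn [0.  0.1 1.5] shift [ -67. -249.  -52.]
```

Call:
{"api": "move_arm", "payload": {
  "rows": [
    [0, 0, 0, 0, 0, -30, 1.0],
    [0, 0, 1.5, -5, -15, -60, 1.0],
    [0, 0, 1.5, -14, -53, -60, 1.0],
    [0, 0, 1.5, -24, -91, -60, 1.0],
    [0, 0, 1.5, -34, -129, -60, 1.0],
    [0, 0, 1.5, -44, -167, -60, 1.0],
    [0, 0, 1.5, -54, -205, -60, 1.0],
    [0, 0, 1.5, -62, -235, -60, 1.0],
    [0, 0, 1.5, -67, -249, -50, 1.0],
    [0, 0, 1.5, -67, -249, -25, 1.0],
    [0, 0, 1.5, -67, -249, -10, 1.0],
    [0, 0, 1.5, -67, -249, -4, 1.0]
  ]
}}

```text
t: 10.87
tcp_pos: [0.4887, -0.0574, 0.0299]
tool_rot: [-0.0, 1.0, 0.001, -0.002]
force: [-9.3, -1.5, 61.8]
finger_gap: 0.094
gripper_force: 36.1
```

Call:
{"api": "move_arm", "payload": {
  "rows": [
    [0, 0, 0, 0, 0, 1, 1.0],
    [0, 0, 0, 0, 0, 1, 1.0],
    [0, 0, 0, 0, 0, 1, 0.85],
    [0, 0, 0, 0, 0, 1, 0.8],
    [0, 0, 0, 0, 0, 1, 0.8],
    [0, 0, 0, 0, 0, 1, 0.8],
    [0, 0, 0, 0, 0, -20, 0.8],
    [0, 0, 0, 0, 0, -60, 0.8],
    [0, 0, 0, 0, 0, -100, 0.8],
    [0, 0, 0, 0, 0, -120, 0.8],
    [0, 0, 0, 0, 0, -120, 0.8]
  ]
}}

```text
t: 11.78
tcp_pos: [0.4928, -0.0585, 0.1558]
tool_rot: [-0.001, 1.0, -0.002, 0.005]
force: [-0.3, -0.5, -0.2]
finger_gap: 0.205
gripper_force: 0.0
```

Run:
```python
from h import *
s=readout.sense();print(s['t'],s['tcp_pos'],s['tool_rot'],s['finger_gap'])
w=snap('wrist','w6');P,r,c=pts(w);I=w['img'];hsv=cv2.cvtColor(I,cv2.COLOR_RGB2HSV)
q=c+r*((.008-c[2])/r[...,2])[...,None]
m=((hsv[...,0]<25)&(hsv[...,1]>90)&(abs(q[...,0]-.5)<.1)&(abs(q[...,1]+.058)<.02)).astype(np.uint8)
n,l,st,ce=cv2.connectedComponentsWithStats(m);i=1+st[1:,4].argmax();k=q[l==i]
print(st[i],k.mean(0),cv2.minAreaRect((k[:,:2]*1000).astype(np.float32)),np.nanmedian(P[l==i][:,2]))
```

```text
11.7833 [ 0.49279064 -0.0585296   0.15584312] [-5.87480601e-04  9.99986963e-01 -1.67858274e-03  4.78651038e-03] 0.20458324253815624
[ 279  121   10  132 1006] [ 0.48318352 -0.05801089  0.008     ] ((480.6350402832031, -57.742103576660156), (8.362873077392578, 120.9056396484375), 89.93065643310547) 0.01113861307161593
```

View pics/w6.png

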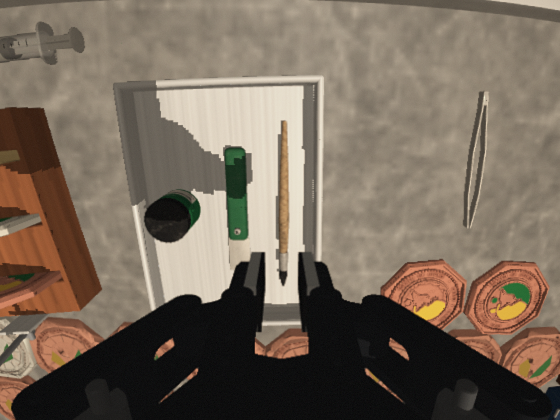

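The wrist view shows the jar standing at (172,215), the scraper at (235,190) and the brush at (284,195), all inside the tray with the fingers clear. The tweezers, at (478,160), are undisturbed. Next comes the bail.

Call:
{"api": "move_arm", "payload": {
  "rows": [
    [0, 0, 82.5, 20, -201, 0, 1.0],
    [0, 0, 82.5, 20, -201, 0, 1.0],
    [0, 0, 82.5, 20, -201, 0, 1.0],
    [0, 0, 82.5, 20, -201, 0, 1.0],
    [0, 0, 82.5, 20, -201, 0, 1.0],
    [0, 0, 82.5, 20, -201, 0, 1.0],
    [0, 0, 82.5, 20, -201, 0, 1.0],
    [0, 0, 82.5, 20, -201, 0, 1.0],
    [0, 0, 82.5, 20, -201, 0, 1.0],
    [0, 0, 82.5, 20, -201, 0, 1.0],
    [0, 0, 82.5, 20, -201, 0, 1.0],
    [0, 0, 82.5, 20, -201, 0, 1.0]
  ]
}}

```text
t: 12.83
tcp_pos: [0.4693, -0.2581, 0.1495]
tool_rot: [0.661, 0.75, -0.0, -0.002]
force: [0.4, 0.2, -0.4]
finger_gap: 0.002
gripper_force: 0.0
```

Run:
```python
from h import *
np.set_printoptions(precision=4,suppress=True)
s=readout.sense();print(s['t'],s['tcp_pos'],s['tool_rot'],s['finger_gap'])
w=snap('wrist','w7');P,r,c=pts(w);I=w['img'];hsv=cv2.cvtColor(I,cv2.COLOR_RGB2HSV).astype(int);H,S,V=hsv[...,0],hsv[...,1],hsv[...,2]
t=snap('top');Pt=pts(t)[0]
red=((H<6)|(H>174))&(S>160)&(P[...,2]>.09);k=P[red]
if len(k): print('bar wrist',len(k),k.mean(0),k.min(0),k.max(0))
# block frame points
a=np.radians(7.5);ex=np.array([np.cos(a),np.sin(a)]);ey=np.array([-ex[1],ex[0]])
for nm,Q in(('wrist',P),('top',Pt)):
    g=(Q[...,:2]-np.array([.502,-.312])); bx=g@ex;by=g@ey;z=Q[...,2]
    for sl in(-.055,0,.055):
        m=(abs(bx-sl)<.015)&(abs(by)<.05)&(z>.065)&(z<.1);print(nm,sl,m.sum(),np.median(bx[m]) if m.any() else 0,by[m].min() if m.any() else 0,by[m].max() if m.any() else 0)
    m=(abs(z-.041)<.005)&(abs(bx)<.11)&(abs(by)<.065);print('block top',nm,m.sum(),np.percentile(bx[m],[1,99]),np.percentile(by[m],[1,99]))
    m=(z<.047)&(z>.033)&(abs(bx)<.11)&(abs(by)<.065)
    q=Q[m][:,:2];print(cv2.minAreaRect((q*1000).astype(np.float32)))
go(.470,-.259,.115,7.5)
```

```text
12.8333 [ 0.4693 -0.2581  0.1495] [ 0.6611  0.7503 -0.     -0.0019] 0.0015267680978436257
bar wrist 626 [ 0.572  -0.2904  0.112 ] [ 0.5082 -0.2975  0.1057] [ 0.5911 -0.2407  0.1899]
wrist -0.055 772 -0.05464406056444067 0.0095391960034528 0.04361772854451244
wrist 0 487 -0.0007837208409183433 0.018356706094898763 0.04280101153537605
wrist 0.055 1350 0.051379946390082795 -0.04710118359352469 0.04343920375485737
block top wrist 10635 [-0.0914  0.0945] [-0.0276  0.0498]
((503.1354064941406, -313.7388610839844), (191.1995849609375, 104.18075561523438), 7.428255558013916)
top -0.055 0 0 0 0
top 0 0 0 0 0
top 0.055 22 0.05782145224879941 0.011995633945862906 0.03971178924385338
block top top 257 [0.0676 0.0968] [-0.0383  0.0505]
((584.053955078125, -297.3567810058594), (31.431325912475586, 93.95747375488281), 10.704142570495605)
turn [-0.1 -0.1  0.1] shift [-1.  1. 35.]
```

Call:
{"api": "move_arm", "payload": {
  "rows": [
    [0, 0, 0, 0, 0, 18, 1.0],
    [0, 0, 0, 0, 0, 34, 1.0],
    [0, 0, 0, -15, 0, 34, 1.0],
    [0, 0, 0, -25, 0, 34, 1.0],
    [0, 0, 0, -35, 0, 34, 1.0],
    [0, 0, 0, -45, 0, 34, 1.0],
    [0, 0, 0, -55, 0, 34, 1.0],
    [0, 0, 0, -65, 0, 34, 1.0],
    [0, 0, 0, -75, 0, 34, 1.0],
    [0, 0, 0, -80, 0, 34, 1.0],
    [0, 0, 0, -80, 0, 34, 1.0],
    [0, 0, 0, -80, 0, -10, 1.0]
  ]
}}

```text
t: 13.93
tcp_pos: [0.4765, -0.3345, 0.1507]
tool_rot: [0.659, 0.752, 0.001, -0.01]
force: [0.3, 1.1, -1.0]
finger_gap: 0.002
gripper_force: 0.0
```

Call:
{"api": "move_arm", "payload": {
  "rows": [
    [0, 0, 0, 20, 0, -40, 0.6],
    [0, 0, 0, 60, 0, -60, 0.6],
    [0, 0, 0, 80, 0, -60, 0.6],
    [0, 0, 0, 80, 0, -60, 0.6]
  ]
}}

```text
t: 14.27
tcp_pos: [0.4688, -0.2536, 0.2206]
tool_rot: [0.658, 0.753, 0.001, -0.001]
force: [0.2, -0.0, -0.6]
finger_gap: 0.402
gripper_force: 0.0
```

Run:
```python
from h import *
np.set_printoptions(precision=4,suppress=True)
s=readout.sense();print(s['t'],s['tcp_pos'],s['tool_rot'],s['finger_gap'],s['force'])
a=np.radians(7.45);ex=np.array([np.cos(a),np.sin(a)]);ey=np.array([-ex[1],ex[0]])
for n in('wrist','scene'):
    w=snap(n,n+'8');P,r,c=pts(w);I=w['img'];hsv=cv2.cvtColor(I,cv2.COLOR_RGB2HSV).astype(int);H,S,V=hsv[...,0],hsv[...,1],hsv[...,2]
    g=(P[...,:2]-np.array([.5025,-.3135])); bx=g@ex;by=g@ey;z=P[...,2]
    red=((H<6)|(H>174))&(S>160)&(abs(bx)<.1)&(abs(by)<.12);
    if red.any(): print(n,'bar',red.sum(),np.median(by[red]),np.median(z[red]))
    for sl in(-.055,0,.055):
        m=(abs(bx-sl)<.02)&(abs(by)<.05)&(z>.07)&(z<.102)
        if m.any(): print(n,sl,m.sum(),'bx',np.percentile(bx[m],[5,50,95]),'by',np.percentile(by[m],[2,98]),'ztop',np.percentile(z[m],98), I[m].mean(0), 'top bx',np.median(bx[m&(z>.093)]))
```

```text
14.2667 [ 0.4688 -0.2536  0.2206] [ 0.6578  0.7532  0.0007 -0.0013] 0.4018061897146494 [ 0.159  -0.0205 -0.5851]
wrist bar 388 -0.05474502030505837 0.05453693180006437
wrist -0.055 603 bx [-0.059  -0.0531 -0.0518] by [-0.0386  0.0432] ztop 0.09810546847752356 [162.3267 136.738   87.6716] top bx -0.05329322954942948
wrist 0 778 bx [-0.0052 -0.002   0.0021] by [-0.0375  0.0423] ztop 0.09846584365221514 [174.7982 161.0617 138.7288] top bx -0.0017515068504066022
wrist 0.055 944 bx [0.0492 0.0514 0.0564] by [-0.0178  0.0421] ztop 0.09853162587997275 [166.6229 105.9661  78.8496] top bx 0.0528405721041095
scene bar 205 -0.05620560438822572 0.05563667514353221
scene -0.055 242 bx [-0.0633 -0.0607 -0.0557] by [-0.0415  0.0391] ztop 0.10083159103773352 [182.1405 156.1198 102.7149] top bx -0.05949219287224595
scene 0 243 bx [-0.0084 -0.0058 -0.0012] by [-0.0406  0.0386] ztop 0.10126937127194179 [172.6337 160.7695 138.8724] top bx -0.005143602528192709
scene 0.055 243 bx [0.0459 0.0489 0.0539] by [-0.041   0.0403] ztop 0.10123164232501418 [174.9877 123.3086  93.5514] top bx 0.04987526150836926
```

Run:
```python
from h import *
a=go(.5013,-.3116,.15,7.45);a=go(.5013,-.3116,.090,7.45,a)
```

```text
turn [0.  0.  0.2] shift [-58.  24.  70.]
turn [ 0.  0. -0.] shift [ 0.  0. 60.]
```

Call:
{"api": "move_arm", "payload": {
  "rows": [
    [0, 0, 0.2, -28, 12, 20, 0.6],
    [0, 0, 0.2, -54, 26, 40, 0.6],
    [0, 0, 0.2, -54, 26, 70, 0.6],
    [0, 0, 0.2, -54, 26, 70, 0.6],
    [0, 0, 0.2, -54, 26, 70, 0.6],
    [0, 0, 0.2, -54, 26, 70, 0.6]
  ],
  "squeeze": 70
}}

```text
t: 14.87
tcp_pos: [0.5029, -0.3092, 0.1489]
tool_rot: [0.66, 0.751, -0.0, -0.0]
force: [0.6, -0.3, -0.3]
finger_gap: 0.4
gripper_force: 0.0
```

Run:
```python
from h import *
np.set_printoptions(precision=4,suppress=True)
s=readout.sense();print(s['t'],s['tcp_pos'],s['tool_rot'],s['finger_gap'],s['force'])
a=np.radians(7.45);ex=np.array([np.cos(a),np.sin(a)]);ey=np.array([-ex[1],ex[0]])
w=snap('wrist','w9');P,r,c=pts(w);I=w['img']
g=(P[...,:2]-np.array([.5025,-.3135])); bx=g@ex;by=g@ey;z=P[...,2]
for sl in(-.055,0,.055):
    m=(abs(bx-sl)<.02)&(abs(by)<.05)&(z>.07)&(z<.102)
    if m.any(): print(sl,m.sum(),'bx',np.percentile(bx[m],[5,50,95]),'by',np.percentile(by[m],[2,98]),np.median(bx[m&(z>.093)]))
go(.5013,-.3116,.090,7.45)
```

```text
14.8667 [ 0.5029 -0.3092  0.1489] [ 0.6605  0.7508 -0.     -0.0005] 0.3995074464535485 [ 0.5902 -0.2501 -0.2923]
-0.055 2451 bx [-0.0598 -0.0533 -0.0521] by [-0.0325  0.042 ] -0.05565233403980675
0 1664 bx [-0.0052 -0.0011  0.0031] by [-0.0393  0.0421] -0.0013961871025687817
0.055 2129 bx [0.0491 0.0512 0.0562] by [-0.028   0.0421] 0.05236920912008948
turn [ 0.   0.  -0.1] shift [-2. -2. 60.]
```

Call:
{"api": "move_arm", "payload": {
  "rows": [
    [0, 0, 0, -2, -2, 20, 0.6],
    [0, 0, 0, -2, -2, 40, 0.6],
    [0, 0, 0, -2, -2, 52, 0.6],
    [0, 0, 0, -2, -2, 58, 0.6],
    [0, 0, 0, -2, -2, 58, 0.7],
    [0, 0, 0, -2, -2, 58, 0.8],
    [0, 0, 0, -2, -2, 58, 0.9],
    [0, 0, 0, -2, -2, 58, 1.0],
    [0, 0, 0, -2, -2, 58, 1.0],
    [0, 0, 0, -2, -2, 58, 1.0],
    [0, 0, 0, -2, -2, 58, 1.0]
  ]
}}

```text
t: 15.83
tcp_pos: [0.5023, -0.3118, 0.0922]
tool_rot: [0.66, 0.751, 0.0, 0.001]
force: [1.4, -0.4, 7.0]
finger_gap: 0.084
gripper_force: 69.3
```

Run:
```python
from h import *
np.set_printoptions(precision=4,suppress=True)
s=readout.sense();print(s['t'],s['tcp_pos'],s['tool_rot'],s['finger_gap'],s['force'],s['gripper_force'])
```

```text
15.8333 [ 0.5023 -0.3118  0.0922] [0.6604 0.7509 0.0001 0.0015] 0.08442528937612995 [ 1.4153 -0.4215  7.0403] 69.26710808649659
```

Call:
{"api": "move_arm", "payload": {
  "rows": [
    [0, 0, 0, 0, 0, -8, 1.0],
    [0, 0, 0, 0, 0, -18, 1.0],
    [0, 0, 0, 0, 0, -28, 1.0],
    [0, 0, 0, 0, 0, -40, 1.0],
    [0, 0, 0, 0, 0, -52, 1.0],
    [0, 0, 0, 0, 0, -66, 1.0],
    [0, 0, 0, 0, 0, -80, 1.0],
    [0, 0, 0, 0, 0, -95, 1.0],
    [0, 0, 0, 0, 0, -110, 1.0],
    [0, 0, 0, 0, 0, -120, 1.0],
    [0, 0, 0, 0, 0, -120, 1.0],
    [0, 0, 0, 0, 0, -120, 1.0]
  ]
}}

```text
t: 16.83
tcp_pos: [0.5012, -0.3112, 0.2117]
tool_rot: [0.66, 0.751, -0.0, 0.0]
force: [-0.3, -0.2, -2.0]
finger_gap: 0.083
gripper_force: 69.1
```

Run:
```python
from h import *
s=readout.sense();print(s['t'],s['tcp_pos'],s['tool_rot'],s['finger_gap'],s['force'],s['gripper_force'])
snap('scene','s10')
go(.462,.194,.21,-117.3)
```

```text
16.8333 [ 0.50115381 -0.3112206   0.21174175] [ 6.60361942e-01  7.50947350e-01 -1.85901727e-04  3.85277306e-04] 0.08283308578846116 [-0.25882386 -0.23866006 -1.96349613] 69.12112522870302
turn [-1.000e-01  0.000e+00  1.246e+02] shift [506.  26.   1.]
```

Call:
{"api": "move_arm", "payload": {
  "rows": [
    [0, 0, 3, 10, 0, 0, 1.0],
    [0, 0, 8, 30, 2, 0, 1.0],
    [0, 0, 14, 55, 3, 0, 1.0],
    [0, 0, 20, 80, 4, 0, 1.0],
    [0, 0, 26, 105, 5, 0, 1.0],
    [0, 0, 32, 130, 6, 0, 1.0],
    [0, 0, 38, 155, 8, 0, 1.0],
    [0, 0, 44, 180, 9, 0, 1.0],
    [0, 0, 50, 205, 10, 0, 1.0],
    [0, 0, 56, 230, 12, 0, 1.0],
    [0, 0, 61, 245, 13, 0, 1.0],
    [0, 0, 64, 255, 13, 0, 1.0]
  ]
}}

```text
t: 17.88
tcp_pos: [0.4802, -0.0544, 0.2099]
tool_rot: [0.958, 0.286, -0.001, -0.001]
force: [-0.3, 0.4, -2.2]
finger_gap: 0.082
gripper_force: 69.0
```

Run:
```python
from h import *
s=readout.sense();print(s['t'],s['tcp_pos'],s['q'],s['gripper_force'])
go(.462,.194,.21,-117.3)
```

```text
17.8833 [ 0.48021169 -0.05443896  0.20990354] [-3.44738323e-01  4.09648974e-01  1.82807747e+00  2.41690889e-04
  9.07642415e-01  6.46002058e-01] 69.01816857978702
turn [-0.1  0.2 60.5] shift [ 121. -218.    0.]
```

Call:
{"api": "move_arm", "payload": {
  "rows": [
    [0, 0, 4, 6, -10, 0, 1.0],
    [0, 0, 10, 17, -30, 0, 1.0],
    [0, 0, 16, 29, -53, 0, 1.0],
    [0, 0, 22, 41, -75, 0, 1.0],
    [0, 0, 28, 53, -96, 0, 1.0],
    [0, 0, 34, 66, -118, 0, 1.0],
    [0, 0, 40, 78, -140, 0, 1.0],
    [0, 0, 46, 90, -162, 0, 1.0],
    [0, 0, 52, 102, -184, 0, 1.0],
    [0, 0, 57, 112, -202, 0, 1.0],
    [0, 0, 60.5, 118, -213, 0, 1.0],
    [0, 0, 60.5, 121, -218, 0, 1.0]
  ]
}}

```text
t: 18.88
tcp_pos: [0.4617, 0.1935, 0.21]
tool_rot: [0.972, -0.234, -0.001, 0.0]
force: [-0.4, -1.4, -1.4]
finger_gap: 0.08
gripper_force: 69.1
```

Run:
```python
from h import *
s=readout.sense();print(s['t'],s['tcp_pos'],s['q'],s['gripper_force'])
go(.462,.194,.178,-117.3)
```

```text
18.8833 [0.4616909  0.19351551 0.20996712] [1.73178544e-01 4.29739197e-01 1.78770742e+00 2.99209687e-04
 9.26801289e-01 2.21643128e+00] 69.05028093606234
turn [0.1 0.1 0.2] shift [ 0. -1. 32.]
```

Call:
{"api": "move_arm", "payload": {
  "rows": [
    [0, 0, 0, 0, 0, 10, 1.0],
    [0, 0, 0, 0, 0, 20, 1.0],
    [0, 0, 0, 0, 0, 28, 1.0],
    [0, 0, 0, 0, 0, 31, 1.0],
    [0, 0, 0, 0, 0, 31, 1.0],
    [0, 0, 0, 0, 0, 31, 1.0],
    [0, 0, 0, 0, 0, 31, 1.0],
    [0, 0, 0, 0, 0, 31, 1.0],
    [0, 0, 0, 0, 0, 31, 1.0],
    [0, 0, 0, 0, 0, 31, 1.0]
  ]
}}

```text
t: 19.72
tcp_pos: [0.4631, 0.192, 0.1803]
tool_rot: [0.972, -0.235, 0.0, -0.0]
force: [-0.8, 0.9, -1.8]
finger_gap: 0.082
gripper_force: 69.1
```

Run:
```python
from h import *
np.set_printoptions(precision=4,suppress=True)
s=readout.sense();print(s['t'],s['tcp_pos'],s['qd'],s['gripper_force'])
a=np.radians(62.7);n=np.array([np.cos(a),np.sin(a)]);l=np.array([-n[1],n[0]])
for k in('scene','top','wrist'):
    w=snap(k,k+'F');P,r,c=pts(w)
    g=P[...,:2]-np.array([.462,.194]);f=g@n;y=g@l;z=P[...,2]
    m=(abs(f)<.03)&(abs(y)<.06)&(z>.08)&(z<.15)
    if m.sum()>20:
        q=P[m];nn=np.linalg.svd(q-q.mean(0))[2][2]
        print(k,m.sum(),'f',np.percentile(f[m],[5,50,95]),'side',np.percentile(y[m],[1,99]),'z',np.percentile(z[m],[1,99]),'normal',nn,np.degrees(np.arctan2(nn[1],nn[0])))
w=snap('scene')['img'];cv2.imwrite('pics/F.png',cv2.resize(w[100:240,180:330],None,fx=4,fy=4,interpolation=cv2.INTER_CUBIC)[:,:,::-1])
```

```text
19.7167 [0.4631 0.192  0.1803] [ 0.0012  0.0025  0.0016  0.0012 -0.0002  0.0003] 69.10459404811263
scene 357 f [-0.0106 -0.006  -0.0009] side [-0.0416  0.0459] z [0.0977 0.1497] normal [0.4612 0.8873 0.0035] 62.534801823272154
wrist 144 f [-0.0056 -0.0022  0.0016] side [-0.0458 -0.043 ] z [0.1228 0.1497] normal [-0.979   0.204   0.0011] 168.22622433995284
```

View pics/F.png

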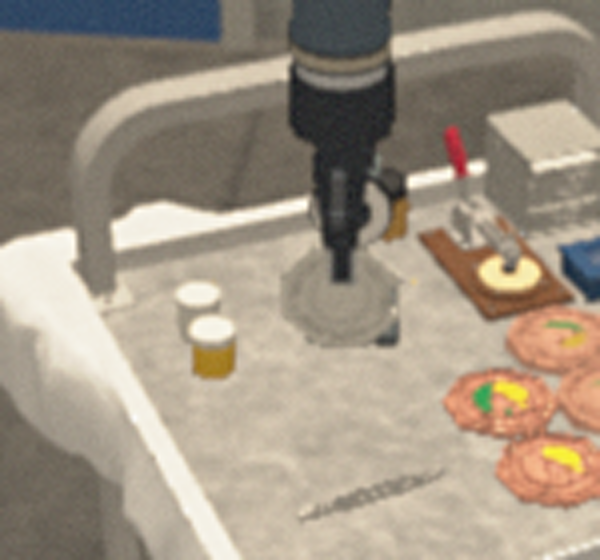

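The final picture shows the silver medal's plain back facing the scene camera at (340,295), so its enamel faces the lens. It hangs upright and its normal measures 62.5° against 62.7° for the camera. Its centre is within about 3 mm of the focus. I hand it in.

```bash
python3 -c "
from station import order
print(order.sign_off())"
```

```text
the job is handed in; nothing more can be done
None
```

I signed off at about 20 s (no verdict came back): jar, brush and scraper in the tray, the bail open, and the silver medal held about 3 mm from the focus, upright and enamel to the lens; the wrist force touched about 62 N (limit 120 N) lowering the brush.

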